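Snap the test coupler onto the tilted nipple and hold the valve open

ROBOT

A 6-joint arm with a two-finger parallel gripper is mounted at the origin on a cart in front of the work surface, level with it; the furniture and walls round the work are solid. World frame = base frame: x ahead of the robot, y to its left, z up, the work surface at z = 0. Lengths are in m, angles in rad, forces in N, time in s.
With the tool pointing down it reaches from about 0.375 to 0.975 m from the base axis. Payload 3.8 kg.
Tool frame: the origin (TCP) lies at the very end of the fingers, on their centre line; the grasp point (between the pads) lies 19 mm behind it; z points along the fingers, y is the direction in which the jaws open and shut (so a half turn about z gives the same grasp; the last joint's range is limited). The gripper opens to 85 mm and grips with 20 to 120 N. Pads are 22 mm wide; open, the fingers measure 114 mm over their backs; the gripper's body (76 mm by 85 mm) begins 54 mm behind the grasp point. The pads swing forward as they close: fully open they stand 13 mm farther back than shut.
Start: joints at [1.223, 0.264, 1.604, -0, 1.274, -0.037], TCP at [0.206, 0.643, 0.231] pointing down, gripper open.
Joint ranges: [-2.63, 2.63], [-0.94, 2.18], [0.31, 2.57], [-1.31, 4.45], [0, 2.66], [-2.55, 2.55]. Speed limits (rad/s): [2.57, 2.57, 3.14, 3.14, 3.14, 3.14].

INTERFACE

Orientations are given as [roll, pitch, yaw] about the fixed x, y, z axes, in that order (R = Rz(yaw) Ry(pitch) Rx(roll)).
In Python, from bench import r gives the robot as it stands.
- The arm moves only by the shell command python3 -m crank 'ROWS' [FORCE]. ROWS is a JSON object of lists of equal length, an entry for each row: "dp": the shift along the tool's x, y, z in mm, a list of three; "roll": the turn about the tool's z in rad; "fingers": the closure, from 0 (fully open) to 1 (shut). A call has 1 to 12 rows; each row is the pose to reach, as a shift and turn from the pose measured when the call began, along the tool's axes at that moment; what a row does not reach only later rows make up. A row lasts 1/10 s, in which the tool goes at most 50 mm and 8.59 degrees, less where a joint would pass 70% of its speed; a pose out of reach is approached as far as the arm can. A call with a gripper value outside its range is refused whole. The fingers move at their own pace and stop on an object; FORCE is the grip in N (left out, the last holds). Time passes only in rows, so rows that repeat a pose let the fingers close. It gives the time, the measured TCP pose, the force and the opening at its end, in the units of the state.
- r.read_state(): the state, without advancing time (a new reading comes with each control period).
- r.capture(name): name is "side" or "top" or "wrist"; returns a dict with "pixels" (480x640x3 uint8, blue, green, red), "intrinsics" (3x3 intrinsics, pixels), "dist_coeffs" ([k1, k2, p1, p2, k3] as OpenCV has them; the pictures are not rectified), "R" (3x3) and "t" (3): a world point X has camera coordinates R X + t. Camera axes: x right, y down, z forward; pixel columns grow to the right and rows downward; lengths in m; the calibration is good to about 2 mm. A picture is of the moment at which its call begins. There is no depth.
- r.close_job(): hands the job in, once; it reports no verdict.
Trained networks look in a picture, given as the dict that the camera call returned (one of the last four; its "shot" number tells which), for a name from the list of things; names that differ only in an ending like _2 or _b are one class to them, and where a whole thing is asked for, a point or a joint stands for the part that bears it (a point fixed in the world has none). Each returns a list of dicts, best first, with "conf" (0 to 1); they miss things now and then, are a little off and sometimes report something else, mostly with a low value. They report only what shows in the picture. A call takes as long as a camera call. They do not tell look-alikes from the thing itself.
- r.cut_out(picture, query): "region" (480x640 bool, what is visible of it) and "rect" ([left, top, right, bottom] in pixels, round what is visible of it).
The state is a dict: "t": time; "joints": joint angles; "qvel": joint speeds; "tau": joint torques, N m; "tool_pos": TCP position; "orientation": TCP orientation; "contact_force": force on the tool from outside, world axes, zero at the start; "torque": the same for the moment, N m; "grip_width": finger opening in m.
Only numpy, scipy, OpenCV 4.12 (cv2) and the standard library are available. Lean on these libraries where they do the work, as an engineer would, in place of code of your own. Each camera call takes 0.05 s, during which the arm holds its last target. There are 200 camera calls.

TASK

Lift the test coupler out of its stand, set it squarely over the tilted nipple of the check block and press it along the nipple's axis until it snaps over the catch balls, then on until you feel it stop on the seat. The valve spring pushes it back, so the job ends holding: finish still gripping the coupler and pressing it fully home, and leave the dropper bottle, cartridge and timer where they are.

Things in the scene. Friction and masses are not known exactly. Their poses are not given: they have to be found in the camera images.
- coupler: loose round hand coupler, 103 mm long, about 0.16 kg, at the start standing mouth down in the stand. Origin: centre of its open mouth; z along its axis to the top. Steel socket 30 mm diameter, z 0 to 36 mm; flange 44 mm diameter, z 36 to 41; grey ribbed grip barrel 26 mm diameter, z 41 to 95; dark cap. Bore 32.5 mm deep; its mouth is a funnel from 24 to 17 mm diameter, 4 mm deep
- coupler_grip (a point): middle of the coupler's grip barrel, on its axis 68 mm from the mouth; grip here with any yaw. Fingertips can push on the upper side of the flange, 27 mm nearer the mouth
- stand: fixed grey stand, round foot 76 mm diameter with a square cup, 47 mm outside and 35 mm inside, rim 36 mm and cup floor 15 mm above the table; the coupler stands 21 mm deep in the cup and lifts straight out. Origin: centre of its underside
- check_block: fixed block, foot plate 110 x 96 x 12 mm, grey body 66 x 60 mm, 48 mm high, with the nipple on top. Origin: centre of its underside; the nipple leans 25 degrees (0.436 rad) from vertical to the block's own -x side, which faces roughly to the robot
- nipple: fixed tilted nipple on the block. Origin: centre of its flat round seat (41 mm diameter), where the coupler's mouth stops when fully home; z is the nipple's axis, up and out. Brass stem 14.6 mm diameter, 30 mm long from the seat, its end bevelled; a steel valve pin stands 10 mm further out
- catch (a point): on the nipple's axis, 15.7 mm from the seat, level with four sprung catch balls that stand 3.7 mm out of the stem. The coupler's funnel meets them with its mouth about 16 mm from the seat; they take about 10 to 15 N to pass and snap into a groove inside the coupler when the mouth is about 4 mm from the seat
- valve_pin (a joint): travel of the sprung valve pin into the nipple, m: 0 free, about 0.0075 with the coupler fully home. The coupler meets the pin with its mouth 7.5 mm from the seat; the spring pushes back with about 5 N at first, 10 N at home. If the coupler is let go after the snap it springs back about 5 mm, the pin to about 0.003
- dropper_1: bystander: loose white dropper bottle, 27 mm diameter, 84 mm high, standing. Origin: centre of its underside
- cartridge_4: bystander: loose flat white test cartridge with a round cap, 62 x 47 x 21 mm. Origin: centre of its underside
- timer: bystander: loose flat bench timer, 62 x 67 x 20 mm. Origin: centre of its underside
Things that resemble listed ones, but are neither listed nor needed, are in the scene too. There is more than one size of the coupler; the job needs the smallest.

How it is judged:
By the outcome, as a careful person would: the job done as asked, in the order asked, and still so for the second after the job is handed in, while the arm keeps its last pose, push and grip.
It also fails if it takes over 42 s, if anything falls off the work surface, if the arm or the gripper's body presses on something with over 40 N, if the wrist force passes 120 N, or if a joint passes its speed limit or range.

## Working session

There is one attempt and no reset: what is moved stays moved. The work goes in short steps, Python scripts to look and compute and a shell command to move; the robot and the scene stay as the last step left them, time stands still between calls to the robot, and variables do not carry over. Pictures are saved under pics/ and viewed, about 8 in all and at most 12, crops included, and the job is handed in when it is done.

```bash
ls; mkdir -p pics
cat > h.py <<'E'
import numpy as np,cv2
from bench import r
def snap(n,f):
    p=r.capture(n); cv2.imwrite(f'pics/{f}.png',p['pixels']); return p
E
python3 - <<'E'
from h import *
s=r.read_state(); print({k:np.round(v,3).tolist() for k,v in s.items()})
for n in ['side','top']:
    p=snap(n,n+'0')
    print(n,np.round(p['t'],3), np.round(-p['R'].T@p['t'],3))
    for q in ['coupler','stand','check_block','nipple','dropper_1','cartridge_4','timer']:
        print(q,[(round(float(d['conf']),2),np.round(d['rect']).tolist()) for d in r.cut_out(p,q)])
a=cv2.imread('pics/side0.png');b=cv2.imread('pics/top0.png')
E
```

```text
pics
{'t': 0.0, 'joints': [1.223, 0.265, 1.605, -0.0, 1.274, -0.037], 'qvel': [0.001, 0.0, 0.002, -0.0, 0.0, -0.001], 'tau': [-0.001, -51.512, -36.732, -0.0, 0.013, 0.0], 'tool_pos': [0.206, 0.642, 0.23], 'orientation': [-3.139, -0.0, 2.831], 'contact_force': [-0.643, -0.744, -0.973], 'torque': [0.017, 0.007, 0.031], 'grip_width': 0.085}
side [-0.419  0.17   1.006] [ 0.081 -0.863  0.682]
coupler [(0.96, [265.0, 206.0, 296.0, 265.0]), (0.81, [299.0, 220.0, 330.0, 278.0])]
stand [(0.58, [323.0, 226.0, 341.0, 249.0])]
check_block [(0.83, [373.0, 298.0, 447.0, 361.0]), (0.33, [366.0, 247.0, 380.0, 281.0])]
nipple [(0.83, [404.0, 298.0, 429.0, 328.0])]
dropper_1 [(0.83, [368.0, 248.0, 376.0, 279.0])]
cartridge_4 [(0.78, [304.0, 286.0, 336.0, 305.0]), (0.2, [241.0, 207.0, 274.0, 226.0])]
timer [(0.56, [242.0, 204.0, 272.0, 225.0])]
top [0.054 0.488 0.874] [0.381 0.069 0.924]
coupler [(0.94, [258.0, 202.0, 277.0, 221.0]), (0.71, [280.0, 269.0, 307.0, 297.0])]
stand [(0.64, [254.0, 201.0, 288.0, 238.0])]
check_block [(0.75, [425.0, 187.0, 476.0, 242.0]), (0.45, [354.0, 195.0, 369.0, 213.0])]
nipple [(0.67, [448.0, 194.0, 477.0, 216.0])]
dropper_1 [(0.71, [355.0, 195.0, 367.0, 212.0])]
cartridge_4 [(0.63, [359.0, 255.0, 379.0, 281.0])]
timer [(0.55, [172.0, 259.0, 209.0, 299.0])]
```

View pics/side0.png

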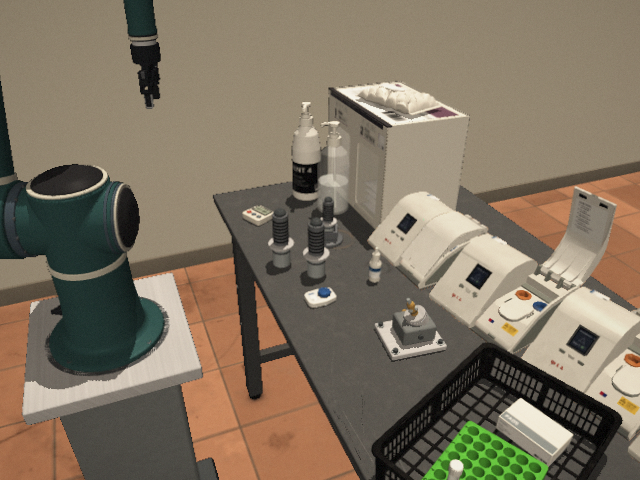

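View pics/top0.png

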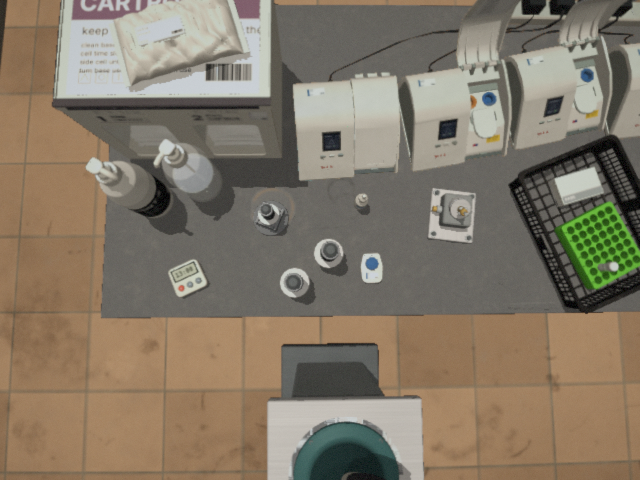

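Side view: the small coupler stands in the stand at about (328,222), with two larger look-alikes at (281,238) and (316,249) and the check block at (410,330). Top view: coupler cap at (267,211), nipple at about (460,210), with its lean still unclear. The networks' coupler box in the side view landed on the look-alikes. Next I'll triangulate.

```bash
cat >> h.py <<'E'
def ray(p,uv):
    u=cv2.undistortPoints(np.array([[uv]],float),np.array(p['intrinsics']),np.array(p['dist_coeffs']))[0,0]
    R=np.array(p['R']); return -R.T@p['t'], R.T@np.array([u[0],u[1],1.])
def atz(p,uv,z):
    c,d=ray(p,uv); return c+d*(z-c[2])/d[2]
def tri(a,b):
    A=np.zeros((3,3));B=np.zeros(3)
    for c,d in (ray(*a),ray(*b)):
        d=d/np.linalg.norm(d);M=np.eye(3)-np.outer(d,d);A+=M;B+=M@c
    X=np.linalg.solve(A,B); return np.round(X,4)
def proj(p,X):
    X=np.array(X,float).reshape(-1,3)
    return cv2.projectPoints(X,cv2.Rodrigues(np.array(p['R']))[0],np.array(p['t'],float),np.array(p['intrinsics']),np.array(p['dist_coeffs']))[0][:,0]
def up(p,box,k,f):
    l,t,rr,b=box; cv2.imwrite(f'pics/{f}.png',cv2.resize(p['pixels'][t:b,l:rr],None,fx=k,fy=k,interpolation=cv2.INTER_CUBIC))
E
python3 - <<'E'
from h import *
t=r.capture('top');s=r.capture('side')
import pickle; pickle.dump((t,s),open('ts.pkl','wb'))
print('stand cap',tri((t,(267,211)),(s,(328,199))), atz(t,(267,211),.118))
print('foot',atz(t,(271,216),0.0))
print('nip',tri((t,(460,208)),(s,(410,302))),'block',atz(t,(452,215),.012))
for n,uv,z in [('drop',(361,201),.08),('cart',(371,268),.02),('tim',(188,278),.02),('c2',(295,283),.1),('c3',(328,251),.1)]: print(n,np.round(atz(t,uv,z),3))
A=cv2.resize(t['pixels'][175:255,240:300],None,fx=6,fy=6,interpolation=2);B=cv2.resize(t['pixels'][175:255,420:485],None,fx=6,fy=6,interpolation=2)
cv2.imwrite('pics/c1.png',np.hstack([A,B]))
E
```

```text
stand cap [0.5251 0.148  0.1138] [0.5228786  0.14811921 0.118     ]
foot [0.53262852 0.15101629 0.        ]
nip [ 0.5309 -0.2296  0.0822] block [ 0.5303876  -0.23742078  0.012     ]
drop [ 0.548 -0.034  0.08 ]
cart [ 0.418 -0.059  0.02 ]
tim [0.401 0.32  0.02 ]
c2 [0.388 0.097 0.1  ]
c3 [0.448 0.034 0.1  ]
```

View pics/c1.png

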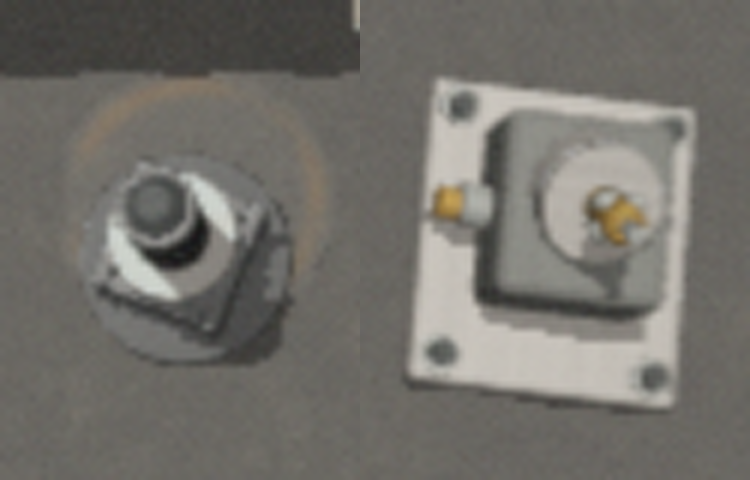

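Crop: the stand's cup is yawed about -0.42 rad. The block is yawed about -0.1 rad, with the nipple leaning toward the robot. The moves can't tilt the tool, so my plan is:

1. Grip the coupler lightly.
2. Lift it until the mouth is about 6 mm below the cup rim.
3. Drag the grip about 28 mm toward the robot, so the coupler pivots 25° in the pads.
4. Grip hard and carry it to the nipple.

First I'll move in by way of a point clear of the bottles.

```bash
python3 -m crank '{"dp":[[-100,-123,-50],[-200,-245,-70],[-301,-368,-70],[-301,-368,-70],[-301,-368,-70],[-301,-368,-70],[-301,-368,-70],[-360,-375,-70],[-430,-380,-70],[-430,-380,-70],[-430,-380,-70],[-430,-380,-70]],"roll":[0,0,0,0,0,0.05,0.11,0.11,0.11,0.11,0.11,0.11],"fingers":[0.3,0.3,0.3,0.3,0.3,0.3,0.3,0.3,0.3,0.3,0.3,0.3]}' 25
python3 - <<'E'
from h import *
p=snap('wrist','w1')
s=r.read_state();print(np.round(s['tool_pos'],4),np.round(s['orientation'],3),s['grip_width'])
for q in ['coupler','stand']:print(q,[(round(float(d['conf']),2),np.round(d['rect']).tolist()) for d in r.cut_out(p,q)])
X=[.525,.1485,0]
print(proj(p,[[.525,.1485,.118],[.525,.1485,0.036],[.525,.1485,0]]), -np.array(p['R']).T@p['t'])
E
```

```text
t: 2.1
tool_pos: [0.5012, 0.1472, 0.3019]
orientation: [3.141, 0.001, 2.72]
contact_force: [0.1, 0.4, 0.6]
grip_width: 0.0597
[0.5053 0.1434 0.3021] [-3.14   0.006  2.717] 0.05983903099342906
coupler [(0.77, [311.0, 200.0, 353.0, 251.0]), (0.71, [180.0, 76.0, 254.0, 143.0]), (0.64, [146.0, 167.0, 222.0, 234.0])]
stand [(0.83, [297.0, 175.0, 366.0, 239.0])]
[[329.52406978 235.54717741]
 [327.24346896 211.6465587 ]
 [326.48707587 203.72723858]] [0.4241771  0.18218421 0.44510716]
```

View pics/w1.png

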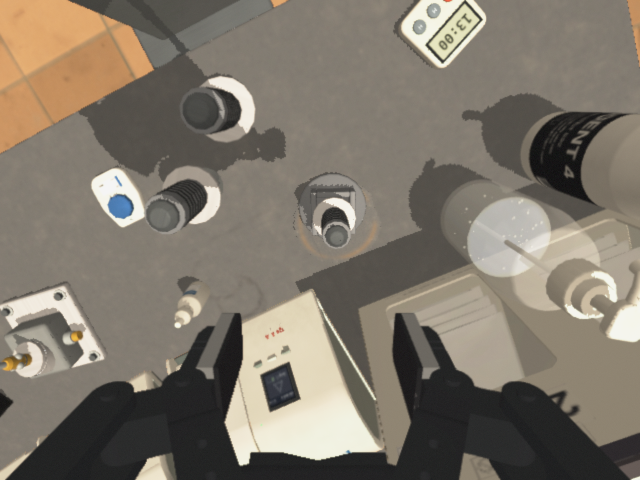

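Run:
```python
from h import *
import pickle
t,s=pickle.load(open('ts.pkl','rb'))
p=r.capture('wrist'); st=r.read_state(); print(np.round(st['tool_pos'],4),np.round(st['orientation'],3))
print(atz(p,(337,236),.118),atz(p,(337,236),.112),tri((p,(337,236)),(t,(267,210.5))))
# fit xy from boxes: hull of the modelled cap ring / foot
d=r.cut_out(p,'stand')[0];print(np.round(d['rect']))
w=np.argwhere(p['pixels'][170:262,285:385].sum(2)<0)
cv2.imwrite('pics/w2.png',cv2.resize(p['pixels'][165:265,280:390],None,fx=6,fy=6,interpolation=2))
```

```text
[0.4998 0.1487 0.3011] [ 3.142e+00 -1.000e-03  2.718e+00]
[0.52732063 0.15459476 0.118     ] [0.52921461 0.15407563 0.112     ] [0.529  0.1515 0.1039]
[299. 175. 367. 238.]
```

View pics/w2.png

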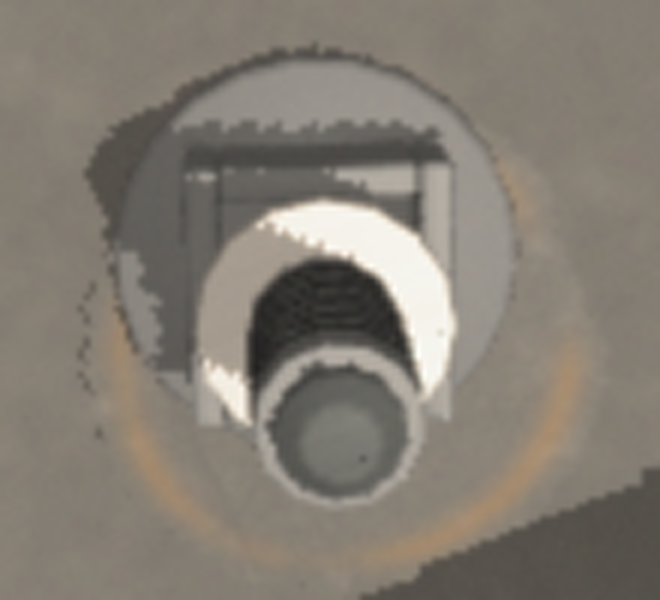

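Run:
```python
from h import *
p=r.capture('wrist');st=r.read_state()
for uv,z in [((336.7,236.7),.118),((334.3,219.2),.056),((332.9,205.8),.004)]:print(atz(p,uv,z))
R=cv2.Rodrigues(np.array([0,0,st['orientation'][2]]))[0]@np.diag([1,-1,-1.])
print(np.round(st['tool_pos'],4),np.round(st['orientation'],4))
for g in [(.5285,.1535,.083-.019)]: print(R.T@(np.array(g)-st['tool_pos'])*1000)
```

```text
[0.52572753 0.15619691 0.118     ]
[0.5273145  0.15596679 0.056     ]
[0.52630295 0.15695154 0.004     ]
[0.4988 0.15   0.3011] [ 3.1415e+00 -9.0000e-04  2.7213e+00]
[-25.64087642  15.32917555 237.13102972]
```

```bash
python3 -m crank '{"dp":[[-24,15,0],[-24,15,30],[-24,15,60],[-24,15,60],[-24,15,100],[-24,15,135],[-24,15,135],[-24,15,135]],"roll":[0,0,0,0,0,0,0,0],"fingers":[0.3,0.3,0.3,0.3,0.3,0.3,0.3,0.3]}'
python3 - <<'E'
from h import *
p=snap('wrist','w3');st=r.read_state()
R=cv2.Rodrigues(np.array([0,0,st['orientation'][2]]))[0]@np.diag([1,-1,-1.])
print(np.round(st['tool_pos'],4),np.round(st['orientation'],4))
print(proj(p,[[.5265,.154,.118],[.5265,.154,.056]]),[(round(float(d['conf']),2),np.round(d['rect']).tolist()) for d in r.cut_out(p,'coupler')])
print(R.T@(np.array([.5265,.154,.064])-st['tool_pos'])*1000)
E
```

```text
t: 3.2
tool_pos: [0.5265, 0.1547, 0.1672]
orientation: [3.141, -0.001, 2.723]
contact_force: [0.3, -0.1, 0.3]
grip_width: 0.0593
[0.5278 0.1548 0.1686] [3.1396e+00 1.4000e-03 2.7222e+00]
[[315.39853967 276.81247813]
 [315.8305851  239.62675697]] [(0.95, [282.0, 212.0, 346.0, 299.0]), (0.94, [32.0, 19.0, 200.0, 129.0]), (0.78, [0.0, 166.0, 163.0, 274.0])]
[  0.8357649   -1.2847066  104.59495686]
```

View pics/w3.png

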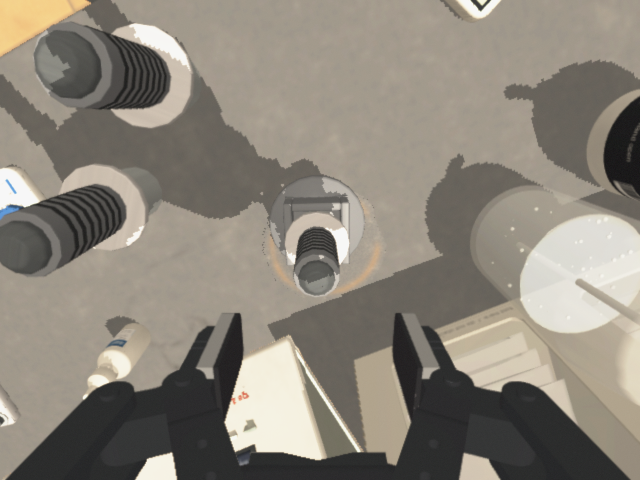

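The cap shows at (317,277) and was predicted at (315,277), so the coupler position is good. I'll descend and grip lightly.

```bash
python3 -m crank '{"dp":[[0,-1,45],[0,-1,80],[0,-1,104],[0,-1,104],[0,-1,104],[0,-1,104],[0,-1,104],[0,-1,104],[0,-1,104],[0,-1,104]],"roll":[0,0,0,0,0,0,0,0,0,0],"fingers":[0.3,0.3,0.3,0.3,0.8,0.9,0.9,0.9,0.9,0.9]}' 25
```

```text
t: 4.3
tool_pos: [0.5306, 0.1543, 0.068]
orientation: [3.136, 0.007, 2.722]
contact_force: [-0.9, -1.7, 7.2]
grip_width: 0.0255
```

```bash
python3 -m crank '{"dp":[[0,0,-5],[0,0,-10],[0,0,-15],[0,0,-15],[0,0,-15]],"roll":[0,0,0,0,0],"fingers":[0.9,0.9,0.9,0.9,0.9]}' 25
```

```text
t: 4.8
tool_pos: [0.5306, 0.1542, 0.0832]
orientation: [3.136, 0.007, 2.722]
contact_force: [-0.5, -0.7, -0.9]
grip_width: 0.0257
```

```bash
python3 -m crank '{"dp":[[3,0,0],[6,0,0],[9,0,0],[12,0,0],[15,0,0],[18,0,0],[21,0,0],[21,0,0]],"roll":[0,0,0,0,0,0,0,0],"fingers":[0.9,0.9,0.9,0.9,0.9,0.9,0.9,0.9]}' 25
python3 - <<'E'
from h import *
p=r.capture('wrist');q=r.capture('side');st=r.read_state();T=st['tool_pos']
c=proj(q,[T])[0].astype(int);print(c)
A=cv2.resize(p['pixels'],(800,600))[150:600,150:550];B=cv2.resize(q['pixels'][c[1]-40:c[1]+50,c[0]-35:c[0]+45],(400,450),interpolation=2)
cv2.imwrite('pics/t1.png',np.hstack([A,B]))
E
```

```text
t: 5.6
tool_pos: [0.5114, 0.1628, 0.0834]
orientation: [3.136, 0.008, 2.722]
contact_force: [1.7, -4.1, 1.3]
grip_width: 0.0253
[319 208]
```

View pics/t1.png

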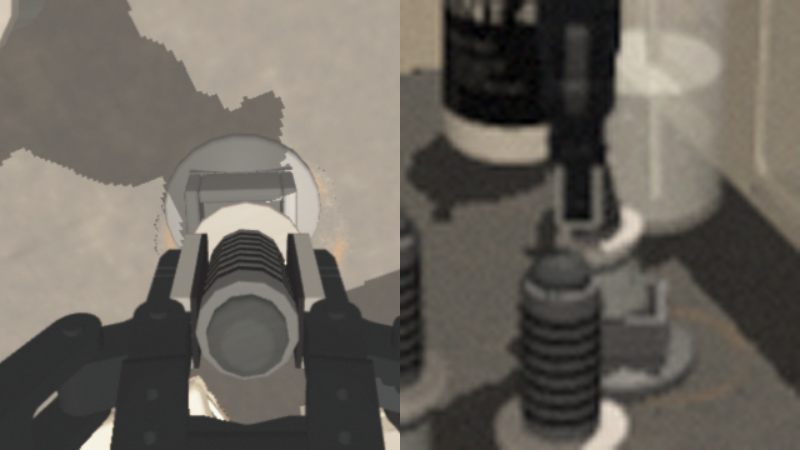

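```bash
cat >> h.py <<'E'
def toolR(st): return cv2.Rodrigues(np.array([0,0,st['orientation'][2]]))[0]@np.diag([1,-1,-1.])
def hyp(p,st,th,g=.072):
    R=toolR(st);u=R[:,0]*np.sin(th)+np.array([0,0,np.cos(th)]);G=np.array(st['tool_pos'])+[0,0,.019]
    return np.round(proj(p,[G+(.103-g)*u,G+(.041-g)*u,G-g*u]),1).tolist()
E
python3 - <<'E'
from h import *
p=r.capture('wrist');st=r.read_state()
for d in (0,10,17,25): print(d,hyp(p,st,np.radians(d)))
print(r.cut_out(p,'coupler')[0]['rect'])
E
```

```text
0 [[317.0, 414.0], [316.3, 310.4], [316.1, 272.8]]
10 [[316.9, 398.1], [316.3, 321.7], [316.1, 294.8]]
17 [[316.9, 385.6], [316.4, 330.0], [316.2, 310.6]]
25 [[316.9, 370.6], [316.4, 339.8], [316.2, 329.1]]
[0.0, 27.2, 154.6, 180.4]
```

The tilt is working, at about 14.5°. I'll drag further.

```bash
python3 -m crank '{"dp":[[3,0,0],[6,0,0],[9,0,0],[12,0,0],[12,0,0]],"roll":[0,0,0,0,0],"fingers":[0.9,0.9,0.9,0.9,0.9]}' 25
python3 - <<'E'
from h import *
p=r.capture('wrist');st=r.read_state()
for d in (20,25,30): print(d,hyp(p,st,np.radians(d)))
cv2.imwrite('pics/t2.png',p['pixels'][160:480,120:520])
E
```

```text
t: 6.3
tool_pos: [0.5001, 0.1681, 0.0831]
orientation: [3.136, 0.007, 2.722]
contact_force: [2.8, -2.4, -0.6]
grip_width: 0.0256
20 [[317.0, 380.3], [316.4, 333.9], [316.2, 317.7]]
25 [[317.0, 370.8], [316.4, 340.1], [316.2, 329.3]]
30 [[317.0, 361.2], [316.4, 346.3], [316.3, 341.1]]
```

View pics/t2.png

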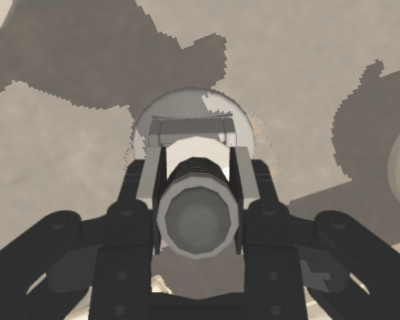

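Cap disc centre is at about row 379, which gives roughly 21°. I'll drag 5 mm more, then grip hard and lift.

```bash
python3 -m crank '{"dp":[[3,0,0],[6,0,0],[6,0,0],[6,0,0]],"roll":[0,0,0,0],"fingers":[0.9,0.9,0.9,0.9]}' 25
python3 -m crank '{"dp":[[0,0,0],[0,0,0],[0,0,-10],[0,0,-50],[0,0,-100],[0,0,-120],[0,0,-120],[0,0,-120]],"roll":[0,0,0,0,0,0,0,0],"fingers":[0.9,0.9,0.9,0.9,0.9,0.9,0.9,0.9]}' 90
python3 - <<'E'
from h import *
p=r.capture('wrist');st=r.read_state()
for d in (20,25,30): print(d,hyp(p,st,np.radians(d)))
c=p['pixels'][300:480,220:420]
g=cv2.cvtColor(c,cv2.COLOR_BGR2GRAY)
cv2.imwrite('pics/t3.png',cv2.resize(p['pixels'][290:450,230:410],None,fx=3,fy=3))
E
```

```text
t: 6.75
tool_pos: [0.4948, 0.171, 0.0834]
orientation: [3.135, 0.007, 2.722]
contact_force: [2.5, -1.4, 0.3]
grip_width: 0.0254
t: 7.55
tool_pos: [0.4926, 0.1707, 0.203]
orientation: [3.135, 0.005, 2.722]
contact_force: [-1.3, -1.3, -1.9]
grip_width: 0.0242
20 [[315.0, 375.2], [315.1, 331.1], [315.1, 315.6]]
25 [[315.0, 365.8], [315.1, 337.2], [315.1, 327.2]]
30 [[315.0, 356.2], [315.1, 343.4], [315.2, 338.9]]
```

View pics/t3.png

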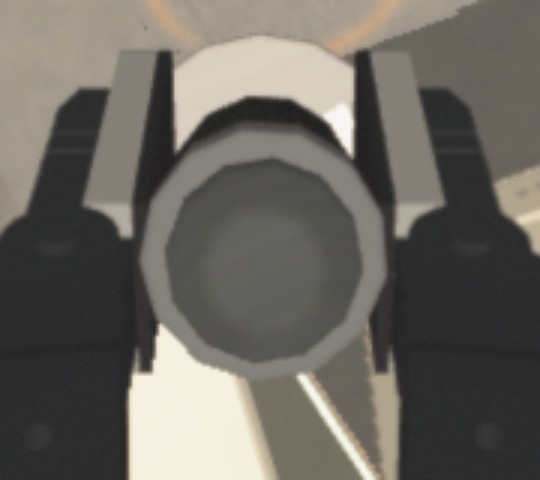

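Shown: the coupler is held, tilted in the right direction, with the cap at (318,377). I'll carry it above the look-alikes to a spot beside the nipple and compare both axes there.

```bash
python3 -m crank '{"dp":[[0,0,-40],[-20,-42,-57],[-42,-87,-57],[-63,-131,-57],[-84,-175,-57],[-105,-220,-57],[-125,-262,-57],[-125,-262,-57],[-125,-262,-57],[-125,-262,-57],[-125,-262,-57],[-125,-262,-57]],"roll":[0,0,-0.1,-0.2,-0.3,-0.32,-0.32,-0.32,-0.32,-0.32,-0.32,-0.32],"fingers":[0.9,0.9,0.9,0.9,0.9,0.9,0.9,0.9,0.9,0.9,0.9,0.9]}' 90
python3 - <<'E'
from h import *
import pickle
r.capture('wrist');p=r.capture('wrist');st=r.read_state();s=r.capture('side');t=r.capture('top')
pickle.dump((p,st,s,t),open('n.pkl','wb'))
print(np.round(st['tool_pos'],4),np.round(st['orientation'],4))
for n,q in (('w',p),('s',s),('t',t)): print(n,[(round(float(d['conf']),2),np.round(d['rect']).tolist()) for d in r.cut_out(q,'nipple')[:2]])
# camera pose in tool frame
from scipy.spatial.transform import Rotation as Q
R=Q.from_euler('xyz',st['orientation']).as_matrix()
print(R.T@(-np.array(p['R']).T@p['t']-st['tool_pos']), np.round(np.array(p['R'])@R,3))
print(proj(s,[[.531,-.23,.08],st['tool_pos']]),proj(p,[[.531,-.23,.08]]))
cv2.imwrite('pics/n1.png',p['pixels'])
E
```

```text
t: 8.8
tool_pos: [0.499, -0.1185, 0.2575]
orientation: [3.138, 0.004, 3.044]
contact_force: [0.2, 0.3, 0.2]
grip_width: 0.0242
[ 0.4992 -0.1189  0.2578] [3.1381 0.0045 3.0441]
w [(0.71, [169.0, 237.0, 214.0, 284.0])]
s []
t []
[ 0.084345    0.00055267 -0.14317736] [[-0.     1.    -0.   ]
 [-0.945 -0.    -0.327]
 [-0.327 -0.     0.945]]
[[411.16245999 302.78936055]
 [373.81840422 193.51448549]] [[192.02050888 260.69605118]]
```

View pics/n1.png

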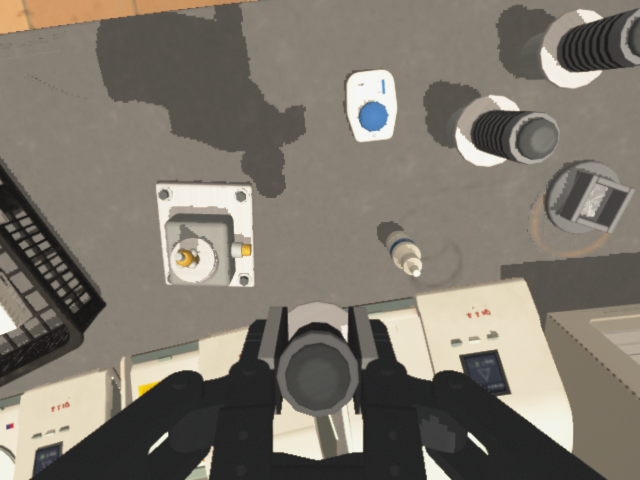

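Wrist view: check block at (205,235) with the nipple at (190,258). The coupler is held, the stand is empty and the bystanders are untouched. I'll make one composite of zooms with pixel grids so I can measure the nipple and the coupler tilt.

Run:
```python
from h import *
import pickle
p,st,s,t=pickle.load(open('n.pkl','rb'));t0,s0=pickle.load(open('ts.pkl','rb'))
def tile(q,x,y,w,h,k):
    a=cv2.resize(q['pixels'][y:y+h,x:x+w],None,fx=k,fy=k,interpolation=2)
    for i in range(0,w,10): cv2.line(a,(i*k,0),(i*k,6),(0,0,255),1);cv2.putText(a,str(x+i),(i*k,16),0,.32,(0,0,255),1)
    for j in range(0,h,10): cv2.line(a,(0,j*k),(6,j*k),(0,255,255),1);cv2.putText(a,str(y+j),(8,j*k+4),0,.32,(0,255,255),1)
    return a
A=tile(p,165,230,50,38,8);B=tile(s0,385,290,50,38,8)
C=tile(s,345,150,50,37,8);D=tile(t0,440,190,50,37,8)
cv2.imwrite('pics/comp.png',np.vstack([np.hstack([A,B]),np.hstack([C,D])])[:600])
for uv in [(157,183),(252,184),(254,287),(165,287)]: print(np.round(atz(p,uv,.012),4))
print('wrist-side hyp',[ (d,hyp(s,st,np.radians(d))) for d in (15,20,25,30)])
```

```text
[ 0.4713 -0.2734  0.012 ]
[ 0.4818 -0.1803  0.012 ]
[ 0.5922 -0.195   0.012 ]
[ 0.5828 -0.2907  0.012 ]
wrist-side hyp [(15, [[371.3, 169.0], [377.6, 198.4], [381.5, 216.6]]), (20, [[369.9, 169.6], [378.9, 197.8], [384.5, 215.3]]), (25, [[368.5, 170.3], [380.2, 197.1], [387.5, 213.8]]), (30, [[367.2, 171.1], [381.5, 196.3], [390.3, 212.0]])]
```

View pics/comp.png

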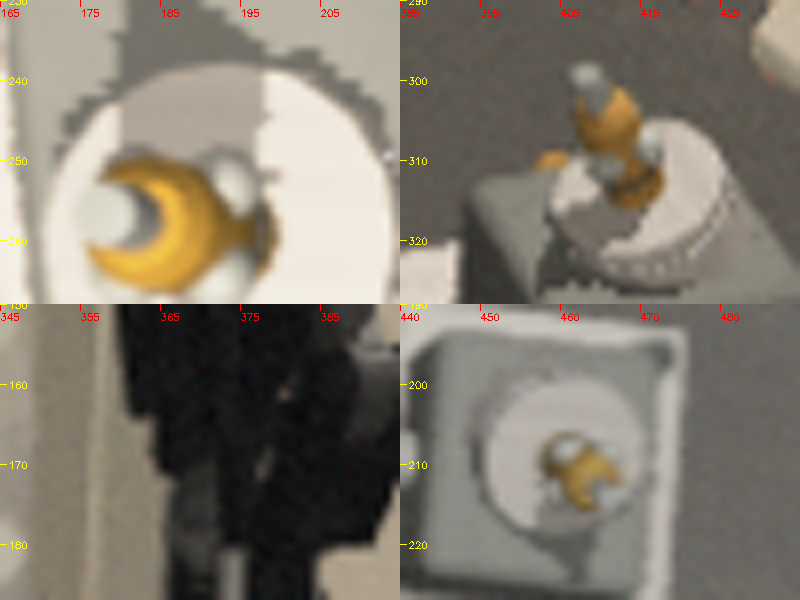

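Run:
```python
from h import *
import pickle
from scipy.optimize import least_squares
p,st,s,t=pickle.load(open('n.pkl','rb'));t0,s0=pickle.load(open('ts.pkl','rb'))
tip={'w':(178.4,256.9),'s':(408.5,299.4),'t':(461.2,207.6)};seat={'s':(415,313),'t':(460.6,209)}
cam={'w':p,'s':s0,'t':t0}
th=np.radians(25)
def d(y): return np.array([-np.sin(th)*np.cos(y),-np.sin(th)*np.sin(y),np.cos(th)])
def f(v,ks='wst',full=False):
    S=v[:3]; e=[]
    for k in ks:
        e+=list(proj(cam[k],[S+.04*d(v[3])])[0]-tip[k])
        if k in seat: e+=list(proj(cam[k],[S])[0]-seat[k])
        if k=='w':
            q=np.linspace(0,2*np.pi,200);D=d(v[3]);a=np.cross(D,[0,1,0]);a/=np.linalg.norm(a);b=np.cross(D,a)
            ring=proj(cam[k],S+.0205*(np.outer(np.cos(q),a)+np.outer(np.sin(q),b)))
            e+=[ring[:,0].min()-170.5,ring[:,0].max()-214,ring[:,1].min()-237.8]
    return np.array(e+[(v[3]+.12)/.02])
for ks in ('wst','ws','wt','w'):
    m=least_squares(f,[.54,-.235,.07,-.12],args=(ks,),x_scale=[.01,.01,.01,.1]);print(ks,np.round(m.x,4),np.round(m.fun,1))
```

```text
wst [ 0.5385 -0.2373  0.0582 -0.1319] [ 0.2  0.5  0.2  1.   0.4  0.5 -0.1  0.5  0.3  3.5  4.9 -1.5 -1.6 -0.6]
ws [ 0.5378 -0.2373  0.0588 -0.1221] [-0.4 -0.1 -0.2  0.7 -0.1  0.2 -0.2  0.2  0.2 -0.1]
wt [ 0.5438 -0.2437  0.0412 -0.1304] [ 0.6 -0.2  0.9 -0.4  0.6  3.6  3.7 -1.4 -2.7 -0.5]
w [ 0.5401 -0.2398  0.0522 -0.1218] [-0.2 -0.1  0.1  0.1  0.2 -0.1]
```

Seat fit from the wrist and side views: (0.538, -0.2375, 0.059), block yaw -0.12, residuals under 1 px. The top view disagrees because I probably misread its pin pixel, so I'm leaving it out. Next I'll fit the held coupler's pose in the tool frame from the wrist picture.

Run:
```python
from h import *
import pickle
from scipy.optimize import least_squares
from scipy.spatial.transform import Rotation as Q
p,st,s,t=pickle.load(open('n.pkl','rb'))
# auto measure cap disc in n1: print gray profiles
g=cv2.cvtColor(p['pixels'],cv2.COLOR_BGR2GRAY)
print('col318 rows296-425 step3',g[296:426:3,318].tolist());print('row375 cols270-366',g[375,270:366:3].tolist())
R=Q.from_euler('xyz',st['orientation']).as_matrix();T=np.array(st['tool_pos'])
q=np.linspace(0,2*np.pi,240)
def circ(v,z,rad):
    th,mx,mz=v; u=np.array([np.sin(th),0,-np.cos(th)]);a=np.array([np.cos(th),0,np.sin(th)])
    P=np.array([mx,0,mz])+z*u+rad*(np.outer(np.cos(q),a)+np.outer(np.sin(q),[0,1,0]))
    return proj(p,P@R.T+T)
def f(v,prior=True):
    b=circ(v,.095,.013);F=circ(v,.041,.022)
    e=[b[:,1].min()-OB[0],b[:,1].max()-OB[1],(np.ptp(b[:,0])-OB[2]),F[:,1].min()-OB[3]]
    return e
OB=(330,417,81,302)
for OB in [(330,416.5,81.5,302),(331,416,81,303)]:
    m=least_squares(f,[.42,-.03,.045],x_scale=[.1,.01,.01]);v=m.x
    G=v[1]+.072*np.sin(v[0]);print(np.round([np.degrees(v[0]),*(v[1:]*1000)],1),np.round(m.fun,1),'axis at tool z=-19: x=',1000*(v[1]+np.tan(v[0])*(v[2]+.019)),'dist mouth',1000*(v[2]+.019)/np.cos(v[0]))
```

```text
col318 rows296-425 step3 [130, 129, 159, 177, 178, 177, 176, 176, 176, 37, 31, 28, 63, 107, 111, 111, 57, 67, 67, 67, 70, 76, 79, 82, 83, 82, 81, 81, 82, 82, 81, 82, 79, 79, 77, 75, 72, 72, 91, 109, 102, 89, 88, 92]
row375 cols270-366 [35, 34, 64, 109, 110, 76, 69, 68, 68, 73, 79, 82, 84, 83, 82, 81, 81, 82, 82, 81, 81, 81, 75, 70, 68, 68, 66, 108, 110, 99, 40, 36]
[ 27.2 -38.4  46.5] [ 0.8 -0.9  1.   0.1] axis at tool z=-19: x= -4.681698872121124 dist mouth 73.61637070927715
[ 27.4 -39.5  47.4] [ 0.5 -0.6  0.6  0.1] axis at tool z=-19: x= -5.090349749497375 dist mouth 74.80847160809763
```

The image fit gives a tilt of 27°, and the drag geometry meets it at about 25.5° with the axis 4 mm off pad centre. Both are usable. I'll move to the pre-insertion pose, with the mouth 55 mm from the seat along the axis.

```bash
python3 -m crank '{"dp":[[4,-45,20],[8,-90,40],[11,-113,50],[11,-113,50],[11,-113,60],[11,-113,80],[11,-113,95],[11,-113,102],[11,-113,102],[11,-113,102],[11,-113,102]],"roll":[0,0,0.02,0.02,0.022,0.022,0.022,0.022,0.022,0.022,0.022],"fingers":[0.9,0.9,0.9,0.9,0.9,0.9,0.9,0.9,0.9,0.9,0.9]}' 90
python3 - <<'E'
from h import *
s=r.capture('side');w=r.capture('wrist');t=r.capture('top');st=r.read_state();print(np.round(st['tool_pos'],4),np.round(st['orientation'],4))
A=cv2.resize(s['pixels'][255:345,370:450],(480,540),interpolation=2)
S=np.array([.538,-.2375,.0588]);d=np.array([-.4196,.0506,.9063])
for L in (0,.04,.055,.158):
    x,y=proj(s,[S+L*d])[0];cv2.circle(A,(int((x-370+.5)*6),int((y-255+.5)*6)),3,(0,0,255),1)
c=w['pixels'][180:480,180:460]
B=cv2.resize(c,(300,321));
tt=cv2.resize(t['pixels'][180:240,425:510],(300,212),interpolation=2)
cv2.imwrite('pics/pre.png',np.hstack([A,np.vstack([B,tt])[:540].copy() if B.shape[0]+tt.shape[0]>=540 else np.vstack([B,tt,np.zeros((540-533,300,3),np.uint8)])]))
E
```

```text
t: 10.25
tool_pos: [0.4784, -0.231, 0.1565]
orientation: [3.139, 0.006, 3.021]
contact_force: [-0.3, 1.0, -0.5]
grip_width: 0.024
[ 0.4782 -0.2311  0.1564] [3.1387 0.0062 3.0207]
```

View pics/pre.png

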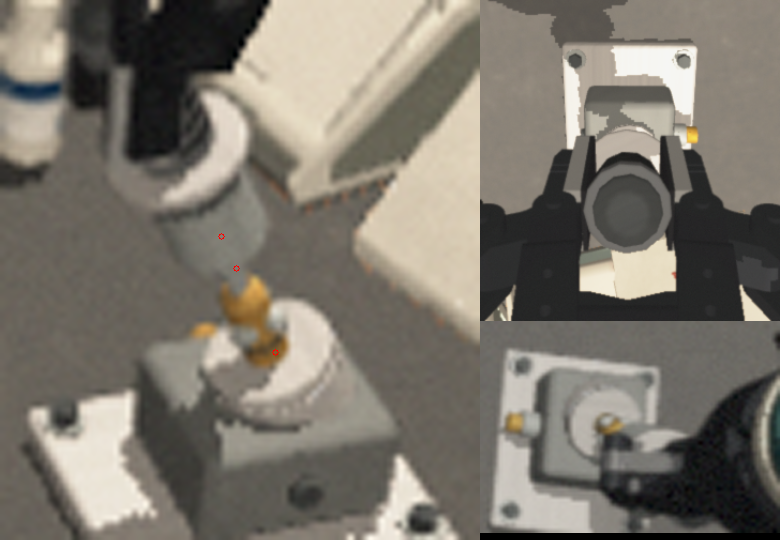

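Side crop: the mouth centre shows at crop (223,240) and was predicted at (221,236), and the coupler axis is nearly parallel to the nipple. In the wrist crop it is centred over the block. I'll advance along the axis in stages and watch the force.

```bash
python3 -m crank '{"dp":[[-2,0.8,5],[-4,0.8,10],[-6,0.8,14.5],[-8,0.8,19],[-8,0.8,19]],"roll":[0,0,0,0,0],"fingers":[0.9,0.9,0.9,0.9,0.9]}' 90
python3 -m crank '{"dp":[[-1.3,0,2.7],[-2.5,0,5.4],[-3.8,0,8.2],[-4.6,0,10],[-4.6,0,10]],"roll":[0,0,0,0,0],"fingers":[0.9,0.9,0.9,0.9,0.9]}' 90
```

```text
t: 10.9
tool_pos: [0.4859, -0.2309, 0.1362]
orientation: [3.138, 0.004, 3.021]
contact_force: [-1.2, 0.2, -1.7]
grip_width: 0.0244
t: 11.4
tool_pos: [0.4904, -0.2313, 0.1259]
orientation: [3.138, 0.004, 3.021]
contact_force: [-0.0, -0.4, -2.2]
grip_width: 0.0241
```

No lateral force, so the stem has entered the mouth (about 22 mm from the seat). Continuing to the catch balls.

```bash
python3 -m crank '{"dp":[[-0.4,0,1.8],[-1.3,0,3.6],[-2.1,0,5.4],[-2.1,0,5.4]],"roll":[0,0,0,0],"fingers":[0.9,0.9,0.9,0.9]}' 90
python3 -m crank '{"dp":[[-0.8,0,1.8],[-1.7,0,3.6],[-1.7,0,3.6]],"roll":[0,0,0],"fingers":[0.9,0.9,0.9]}' 90
```

```text
t: 11.8
tool_pos: [0.4931, -0.2317, 0.1209]
orientation: [3.138, 0.005, 3.021]
contact_force: [0.3, -0.3, 0.5]
grip_width: 0.0245
t: 12.1
tool_pos: [0.4948, -0.232, 0.1183]
orientation: [3.138, 0.005, 3.021]
contact_force: [-2.1, 0.2, 4.6]
grip_width: 0.0243
```

```bash
python3 -m crank '{"dp":[[-0.8,0,1.8],[-1.7,0,3.6],[-2.5,0,5.4],[-2.5,0,5.4]],"roll":[0,0,0,0],"fingers":[0.9,0.9,0.9,0.9]}' 110
python3 -m crank '{"dp":[[-0.8,0,1.8],[-1.7,0,3.6],[-1.7,0,3.6]],"roll":[0,0,0],"fingers":[0.9,0.9,0.9]}' 110
```

```text
t: 12.5
tool_pos: [0.4978, -0.2324, 0.1122]
orientation: [3.138, 0.006, 3.021]
contact_force: [1.9, 0.5, -2.6]
grip_width: 0.0239
t: 12.8
tool_pos: [0.4993, -0.2326, 0.1088]
orientation: [3.138, 0.005, 3.021]
contact_force: [-3.2, -0.1, 7.3]
grip_width: 0.0239
```

```bash
python3 -m crank '{"dp":[[-0.8,0,1.8],[-1.7,0,3.6],[-1.7,0,3.6]],"roll":[0,0,0],"fingers":[0.9,0.9,0.9]}' 110
python3 -m crank '{"dp":[[-0.8,0,1.8],[-1.7,0,3.6],[-1.7,0,3.6]],"roll":[0,0,0],"fingers":[0.9,0.9,0.9]}' 110
```

```text
t: 13.1
tool_pos: [0.5003, -0.2328, 0.1075]
orientation: [3.138, 0.003, 3.021]
contact_force: [-9.9, 3.6, 18.2]
grip_width: 0.0242
t: 13.4
tool_pos: [0.5006, -0.2329, 0.1076]
orientation: [3.138, -0.001, 3.022]
contact_force: [-14.9, 5.4, 27.7]
grip_width: 0.0238
```

The tool has stopped, with axial force rising from about 18 to 31 N and no further travel, as a hard seat would do. I'll dither gently while pressing to be sure it is squared and home, and not caught on an edge.

```bash
python3 -m crank '{"dp":[[-0.2,0.5,4],[0.8,0.5,4],[-1,0.5,4],[-3,0.5,4],[-4,0.5,4],[-3,0.5,4],[-1.7,0.5,4],[-1.7,0.5,4]],"roll":[0,0,0,0,0,0,0,0],"fingers":[0.9,0.9,0.9,0.9,0.9,0.9,0.9,0.9]}' 120
python3 -m crank '{"dp":[[-1.7,0.3,3.6],[-1.7,0.3,3.6],[-1.7,0.3,3.6]],"roll":[0,0,0],"fingers":[0.9,0.9,0.9]}' 120
python3 - <<'E'
from h import *
import pickle
from scipy.spatial.transform import Rotation as Q
p=r.capture('wrist');s=r.capture('side');st=r.read_state();pickle.dump((p,s,st),open('f.pkl','wb'))
g=cv2.cvtColor(p['pixels'],cv2.COLOR_BGR2GRAY);print(g[290:426:3,318].tolist())
print(np.round(st['tool_pos'],4),np.round(st['contact_force'],1))
for n in ['coupler','nipple']:print(n,[(round(float(d['conf']),2),np.round(d['rect'],1).tolist()) for d in r.cut_out(s,n)[:4]])
S=np.array([.538,-.2375,.0588]);d=np.array([-.4196,.0506,.9063])
print(proj(s,[S,S+.036*d,S+.041*d]))
for n in ['dropper_1','cartridge_4','timer']:print(n,[(round(float(d['conf']),2),np.round(d['rect'],1).tolist()) for d in r.cut_out(s,n)[:1]])
E
```

```text
t: 14.2
tool_pos: [0.5009, -0.2329, 0.1077]
orientation: [3.139, -0.004, 3.022]
contact_force: [-14.9, 4.0, 29.8]
grip_width: 0.0239
t: 14.5
tool_pos: [0.501, -0.2329, 0.1078]
orientation: [3.139, -0.008, 3.023]
contact_force: [-15.4, 3.9, 28.0]
grip_width: 0.0235
[117, 116, 115, 116, 172, 183, 184, 183, 180, 183, 177, 31, 32, 31, 65, 110, 114, 113, 58, 69, 70, 68, 71, 75, 82, 85, 86, 86, 84, 84, 85, 84, 83, 83, 81, 82, 82, 79, 74, 74, 86, 112, 114, 134, 136, 133]
[ 0.501  -0.2329  0.1078] [-15.5   4.6  28.4]
coupler [(0.96, [301.8, 220.7, 327.9, 279.6]), (0.82, [392.6, 277.3, 421.3, 320.4]), (0.75, [268.5, 205.4, 293.9, 264.7])]
nipple [(0.63, [405.2, 309.2, 429.4, 326.4])]
[[415.34341154 313.21054963]
 [409.56446298 300.71450597]
 [408.74038236 298.93350121]]
dropper_1 [(0.74, [367.1, 248.0, 378.7, 281.6])]
cartridge_4 [(0.73, [304.3, 286.3, 335.1, 306.0])]
timer [(0.77, [242.1, 208.6, 269.9, 226.1])]
```

Travel has stopped at 29 N and the coupler has not moved in the grip. Last check: is any brass stem still visible between mouth and seat in the side and top views?

Run:
```python
from h import *
import pickle
p,s,st=pickle.load(open('f.pkl','rb'));t0,s0=pickle.load(open('ts.pkl','rb'))
for n,q in (('before',s0),('now',s)):
    h=cv2.cvtColor(q['pixels'][285:330,395:435],cv2.COLOR_BGR2HSV)
    m=(h[...,0]>8)&(h[...,0]<30)&(h[...,1]>110)
    print(n,m.sum(),[(int(r_)+285,(np.where(m[r_])[0]+395).tolist()) for r_ in range(45) if m[r_].any()] if n=='now' else '')
# predicted mouth rim & flange silhouette for several gaps vs grey profile along axis
S=np.array([.538,-.2375,.0588]);d=np.array([-.4196,.0506,.9063]);g=cv2.cvtColor(s['pixels'],6);g0=cv2.cvtColor(s0['pixels'],6)
# near-side line of the socket (towards the camera): offset 15 mm
c=-np.array(s['R']).T@s['t'];v=c-S;v-=v@d*d;v/=np.linalg.norm(v)
L=np.arange(-.004,.05,.002)
for nm,im in(('now',g),):print([(int(round(l*1000)),int(im[int(round(y)),int(round(x))])) for l,(x,y) in zip(L,proj(s,[S+l*d+.015*v for l in L]))])
```

```text
before 81 
now 2 [(310, [402, 403])]
[(-4, 162), (-2, 217), (0, 217), (2, 202), (4, 127), (6, 127), (8, 127), (10, 130), (12, 130), (14, 125), (16, 127), (18, 127), (20, 126), (22, 130), (24, 126), (26, 126), (28, 78), (30, 93), (32, 93), (34, 162), (36, 198), (38, 213), (40, 214), (42, 210), (44, 185), (46, 104), (48, 80), (50, 71)]
```

There is no stem brass left in view (81 px before, 2 px now, and those belong to the side plug). The mouth edge is within the camera's ±2 mm of the seat. To take out any residual tilt, I'll ease the grip so the seat squares the coupler under the press, then re-grip hard.

```bash
python3 -m crank '{"dp":[[-1.7,0.3,3.6],[-1.7,0.3,3.6],[-1.7,0.3,3.6],[-1.7,0.3,3.6],[-1.7,0.3,3.6]],"roll":[0,0,0,0,0],"fingers":[0.9,0.9,0.9,0.9,0.9]}' 55
python3 -m crank '{"dp":[[-1.7,0.3,3.6],[-1.7,0.3,3.6],[-1.7,0.3,3.6],[-1.7,0.3,3.6]],"roll":[0,0,0,0],"fingers":[0.9,0.9,0.9,0.9]}' 120
python3 - <<'E'
from h import *
p=r.capture('wrist');g=cv2.cvtColor(p['pixels'],6);print(g[290:426:3,318].tolist())
for i in range(2):
    r.capture('wrist');st=r.read_state();print(np.round(st['tool_pos'],4),np.round(st['contact_force'],1),np.round(st['orientation'],3))
E
```

```text
t: 15.35
tool_pos: [0.5011, -0.2329, 0.1079]
orientation: [3.139, -0.011, 3.023]
contact_force: [-16.0, 4.5, 28.2]
grip_width: 0.0241
t: 15.75
tool_pos: [0.5012, -0.2329, 0.1079]
orientation: [3.139, -0.015, 3.023]
contact_force: [-14.8, 4.4, 28.3]
grip_width: 0.0239
[117, 116, 117, 115, 169, 183, 185, 183, 180, 182, 182, 30, 32, 33, 66, 111, 115, 115, 58, 68, 71, 69, 71, 78, 82, 85, 86, 86, 84, 85, 84, 84, 83, 84, 81, 82, 83, 78, 75, 75, 92, 113, 115, 134, 135, 136]
[ 0.5012 -0.2329  0.108 ] [-15.2   4.9  27.1] [ 3.139 -0.015  3.023]
[ 0.5012 -0.2329  0.1079] [-15.7   4.   27.8] [ 3.139 -0.015  3.023]
```

Run:
```python
from bench import r
print(r.close_job()); s=r.read_state(); print(s['t'],s['contact_force'],s['grip_width'])
```

```text
the job is handed in; nothing more can be done
None
the job is handed in; nothing more can be done
```

I lifted the smallest coupler from the stand and pressed it over the nipple until it stopped hard. I handed the job in at about 16 s, still gripping at 120 N and pressing with about 33 N along the axis. Because the moves cannot tilt the tool, I levered the coupler against the cup rim to tilt it about 25° in the pads, then carried it across.

**Seating:**
- Resistance began about where the catch balls should be, and the coupler then slid on freely. After that came about 8 N from the valve spring, then a rigid stop.
- Axial force rose from 21 to 33 N with almost no further travel, and a dither and a brief easing of the grip moved nothing. The wrist picture showed no slip in the grip.
- No stem brass was left in view: 81 pixels before, 2 now, and those are the side plug.

**Bystanders:** the last network check found the dropper bottle, cartridge and timer within about 4 pixels of their first positions in the side picture.

**Weaker or disagreeing checks:**
- The side picture puts the mouth about 3 mm from my estimate of the seat, with about 2 mm of error, so full seating rests mainly on the force stop.
- I did not see the snap or read the pin travel directly.
- I left the top view out of the nipple fit because it disagreed, probably from my misreading its pin pixel.
- The image fit put the coupler tilt at 27°, while the drag geometry gave 25 to 26°.
- The tool pitch drifted by about 1° under load.

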